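Move three culture vessels on to their next stations

ROBOT

A 6-joint arm with a two-finger parallel gripper is mounted at the origin on the work surface. World frame = base frame: x ahead of the robot, y to its left, z up, the work surface at z = 0. Lengths are in m, angles in rad, forces in N, time in s.
With the tool pointing down it reaches from about 0.25 to 0.775 m from the base axis. Payload 4 kg.
Tool frame: the origin (TCP) lies midway between the tips of the shut fingers; the grasp point (between the pads) lies 19 mm behind it; z points along the fingers, x is the direction in which the jaws open and shut, and the axes are right-handed (so a half turn about z gives the same grasp; the last joint's range is limited). The gripper opens to 94 mm and grips with 3 to 60 N. Pads are 16 mm wide; open, the fingers measure 119 mm over their backs; the gripper's body (75 mm by 177 mm) begins 78 mm behind the grasp point.
Start: joints at [1.019, 0.087, 1.371, -0, 1.684, -0.103], TCP at [0.239, 0.496, 0.206] pointing down, gripper open.
Joint ranges: [-3.1, 3.1], [-0.76, 2.03], [0.27, 2.55], [-1.08, 4.22], [0.17, 2.65], [-2.57, 2.57]. Speed limits (rad/s): [2.79, 2.79, 3.14, 3.14, 3.14, 3.14].

INTERFACE

Orientations are given as a rotation vector (axis times angle).
In Python, from rig import manip gives the robot as it stands.
- The arm moves only by the tool play_rows, never from a script. Its argument "motion" is a list of rows, each an object with "claw": the opening, from 0 (shut) to 1 (fully open); "translation": the shift along the tool's x, y, z in mm, a list of three; "delta_rot": the turn, a rotation vector about the tool's x, y, z in degrees, a list of three. In form: [{"claw": claw, "translation": [tx, ty, tz], "delta_rot": [wx, wy, wz]}, ...]. A call has 1 to 12 rows; each row is the pose to reach, as a shift and turn from the pose commanded when the call began, along the tool's axes at that moment; what a row does not reach only later rows make up. A row lasts 1/8 s, in which the tool goes at most 62.5 mm and 10.7 degrees, less where a joint would pass 70% of its speed; a pose out of reach is approached as far as the arm can. A call with a gripper value outside its range is refused whole. The fingers move at their own pace and stop on an object; "newtons" is the grip in N (left out, the last holds). Time passes only in rows, so rows that repeat a pose let the fingers close. It gives the time, the measured TCP pose, the force and the opening at its end, in the units of the state.
- manip.sense(): the state, without advancing time (a new reading comes with each control period).
- manip.grab_frame(name): name is "scene" or "top"; returns a dict with "pixels" (480x640x3 uint8, blue, green, red), "camera_matrix" (3x3 intrinsics, pixels), "k1" (the pictures are not rectified: a ray, as slopes to the right and down, at radius r is drawn at 1 + k1 r^2 times it, then the intrinsics apply), "origin" and "attitude" of the camera in the world. Camera axes: x right, y up, looking along -z (the intrinsics and any distortion apply to the point x, -y, -z); pixel columns grow to the right and rows downward; lengths in m; the calibration is good to about 2 mm. A picture is of the moment at which its call begins. There is no depth.
- manip.finish_job(): hands the job in, once; it reports no verdict.
Trained networks look in the newest picture that a camera, given by its name, has taken for a name from the list of things; names that differ only in an ending like _2 or _b are one class to them, and where a whole thing is asked for, a point or a joint stands for the part that bears it (a point fixed in the world has none). Each returns a list of dicts, best first, with "conf" (0 to 1); they miss things now and then, are a little off and sometimes report something else, mostly with a low value. They report only what shows in the picture. A call takes as long as a camera call.
- manip.spot_in(camera, query): "extent" ([left, top, right, bottom] in pixels, round what is visible of it).
- manip.outline_of(camera, query): "mask" (480x640 bool, what is visible of it) and "extent" ([left, top, right, bottom] in pixels, round what is visible of it).
- manip.pinpoint(camera, query): "location" ([column, row] in pixels: a listed point, or the origin of a listed thing).
The state is a dict: "time": time; "joint_pos": joint angles; "qd": joint speeds; "joint_torque": joint torques, N m; "tool_pos": TCP position; "tcp_rot": TCP orientation; "wrist_force": force on the tool from outside, world axes, zero at the start; "moment": the same for the moment, N m; "finger_gap": finger opening in m.
Only numpy, scipy, OpenCV 4.12 (cv2) and the standard library are available. Lean on these libraries where they do the work, as an engineer would, in place of code of your own. Each camera call takes 0.05 s, during which the arm holds its last target.

TASK

The three glass vessels are each due at their next station: set the straight bottle on the middle of the stirrer plate, the conical flask with the vent disc on the middle of the shaker platform, and the low jar with the ribbed lid on the middle of the scale pan. Only one vessel fits on a station, so park one on the empty cork stand meanwhile and never on the bare bench. Keep the vessels upright, set each down gently and let go, and leave the amber vial and the empty beaker where they stand.

Things in the scene. Friction and masses are not known exactly. Their poses are not given: they have to be found in the camera images.
- bottle: Straight-sided clear glass bottle with a plain foil-covered cap, 120 mm tall, 0.2 to 0.35 kg. Round about z; origin: the centre of its underside. Body 60 mm in diameter up to 70 mm, narrowing to 32 mm at 88 mm; grip the foil cap, 42 mm in diameter, 88 to 120 mm above the origin. Starts on the scale.
- flask: Conical clear glass flask, foil-covered cap with a small white vent disc above it, 130 mm tall, 0.15 to 0.27 kg. Round about z; origin: the centre of its underside. Base 72 mm in diameter, neck 30 mm at 66 mm; grip the foil cap, 38 mm in diameter, 72 to 100 mm above the origin. The vent on its axis (28 mm in diameter, up to 130 mm) must fit between the fingers. Starts on the stirrer.
- jar: Low wide clear glass jar with a ribbed cream lid, 80 mm tall, 0.18 to 0.33 kg. Round about z; origin: the centre of its underside. Body 76 mm in diameter up to 36 mm, narrowing to 52 mm at 49 mm; grip the lid, 58 mm in diameter, 50 to 80 mm above the origin. Starts on the shaker.
- scale: Bench scale, fixed: flat grey housing 140 x 114 mm with a round steel pan 100 mm in diameter and a dark display strip along one edge. Origin on the bench under the pan's centre, z up; the pan's flat top is 30 mm above the origin; the housing reaches 83 mm to -x (display) and 57 mm to +x.
- stirrer: Stirrer, fixed: white housing 140 x 114 mm with a round white plate 100 mm in diameter, and a black knob and button beside the plate. Origin on the bench under the plate's centre, z up; the plate's flat top is 50 mm above the origin; the knob, on the -x side, is 56 mm high.
- shaker: Shaker, fixed: grey base with a square aluminium platform 114 x 114 mm, on it a ribbed black rubber mat 96 x 90 mm and at each corner a short steel post 10 mm in diameter (50 mm from the centre along both x and y, tops 55 mm above the bench). Origin on the bench under the platform's centre, z up; the flat top of the mat is 45 mm above the origin.
- stand: Parking stand, fixed, empty at the start: round wooden block topped with cork, 100 mm in diameter. Origin on the bench under its centre; flat top 25 mm above the origin.
- vial: Small amber glass vial with a black cap, 32 mm in diameter, 62 mm tall, light and loose on the bench; a bystander. Origin at the centre of its underside.
- beaker: Empty clear glass beaker, 54 mm in diameter at the rim, 62 mm tall, light and loose on the bench; a bystander. Origin at the centre of its underside.

How it is judged:
By the outcome, as a careful person would: the job done as asked, in the order asked, and still so for the second after the job is handed in, with the robot touching nothing.
It also fails if it takes over 112 s, if anything falls off the work surface, if the arm or the gripper's body presses on something with over 40 N, if the wrist force passes 120 N, or if a joint passes its speed limit or range.

## Working session

There is one attempt and no reset: what is moved stays moved. The work goes in short steps, Python scripts to look and compute and a tool call to move; the robot and the scene stay as the last step left them, time stands still between calls to the robot, and variables do not carry over. Pictures are saved under pics/ and viewed, and the job is handed in when it is done.

Besides the shell and the picture viewer there is one more tool, called after "Emit:" as name(argument=value, ...) on one line, values as JSON. play_rows: Moves the arm, as the interface text tells. Its arguments: {"type":"object","properties":{"motion":{"type":"array"},"newtons":{"type":"number"}},"required":["motion"]}

```bash
mkdir -p pics; ls
cat > h.py <<'E'
import numpy as np, cv2, pickle
from scipy.spatial.transform import Rotation as R
from rig import manip
def cam(f):
    A=np.array(f["attitude"],float)
    if A.shape!=(3,3): A=R.from_rotvec(A).as_matrix() if A.size==3 else R.from_quat(A).as_matrix()
    return np.array(f["camera_matrix"]),float(f["k1"]),np.array(f["origin"]),A
def ray(f,px):
    K,k1,o,A=cam(f)
    p=cv2.undistortPoints(np.array([[px]],float),K,np.array([k1,0,0,0,0.]))[0,0]
    d=A@np.array([p[0],-p[1],-1.]); return o,d
def onz(f,px,z):
    o,d=ray(f,px); return o+d*(z-o[2])/d[2]
def proj(f,P):
    K,k1,o,A=cam(f)
    q=(np.atleast_2d(P)-o)@A; u=np.c_[q[:,0]/-q[:,2],-q[:,1]/-q[:,2]]
    r2=(u**2).sum(1,keepdims=True); u=u*(1+k1*r2)
    return u@K[:2,:2].T+K[:2,2]
E
python3 - <<'E'
from h import *
print(manip.sense())
for n in ("scene","top"):
    f=manip.grab_frame(n); cv2.imwrite(f"pics/{n}0.png",f["pixels"]); print(n,f["camera_matrix"],f["k1"],f["origin"],f["attitude"])
    pickle.dump(f,open(n+".pkl","wb"))
    for q in "bottle flask jar scale stirrer shaker stand vial beaker".split():
        print(q,[(np.round(d["location"],1),round(d["conf"],2)) for d in manip.pinpoint(n,q)][:3],[(np.round(d["extent"]),round(d["conf"],2)) for d in manip.spot_in(n,q)][:2])
print(manip.sense()["time"])
E
```

```text
pics
{'time': 0.0, 'joint_pos': array([ 1.01890084e+00,  8.79663073e-02,  1.37223464e+00, -1.24454152e-05,
        1.68356967e+00, -1.03083382e-01]), 'qd': array([ 0.00085687,  0.00230103,  0.00125041, -0.00015347, -0.00099385,
       -0.00055838]), 'joint_torque': array([-4.06255663e-05, -3.40173733e+01, -3.02430582e+01,  7.17505161e-02,
        3.27609479e-02, -1.97909148e-04]), 'tool_pos': array([0.23836071, 0.49507227, 0.20430793]), 'tcp_rot': array([ 2.65924878,  1.67088978, -0.00305915]), 'wrist_force': array([ 0.91723101,  1.28261484, -0.46664971]), 'moment': array([ 0.0341833 ,  0.00841612, -0.00521277]), 'finger_gap': 0.09395512180054963}
scene [[481.04154932   0.         308.06112466]
 [  0.         481.04154932 245.32218273]
 [  0.           0.           1.        ]] -0.06244412257918907 [ 0.79197479 -0.43125682  0.84018693] [0.56270933 0.15105809 0.49784607]
bottle [(array([262.5, 283. ]), 0.86), (array([244.9, 393.5]), 0.16)] [(array([247., 240., 280., 299.]), 0.61)]
flask [(array([338.4, 144.2]), 0.6)] [(array([322.,  97., 355., 152.]), 0.58)]
jar [(array([345.9, 231.4]
[... 1006 characters left out ...]
), 0.62)] [(array([ 93., 251., 149., 296.]), 0.73)]
jar [(array([259.7, 199.6]), 0.82)] [(array([235., 176., 286., 224.]), 0.72), (array([226., 162., 306., 255.]), 0.52)]
scale [(array([366. , 258.5]), 0.68)] [(array([321., 219., 405., 311.]), 0.58)]
stirrer [(array([139.4, 272.3]), 0.87), (array([259.4, 198.6]), 0.19)] [(array([ 93., 232., 172., 326.]), 0.64)]
shaker [] [(array([220., 161., 307., 256.]), 0.71)]
stand [(array([470.3, 212.1]), 0.66)] [(array([446., 183., 512., 240.]), 0.66)]
vial [(array([384.3, 130.7]), 0.96)] [(array([377., 111., 398., 140.]), 0.64), (array([224., 161., 306., 253.]), 0.19)]
beaker [(array([243.7, 342.2]), 0.93)] [(array([223., 329., 260., 363.]), 0.64)]
1.9
```

View pics/scene0.png

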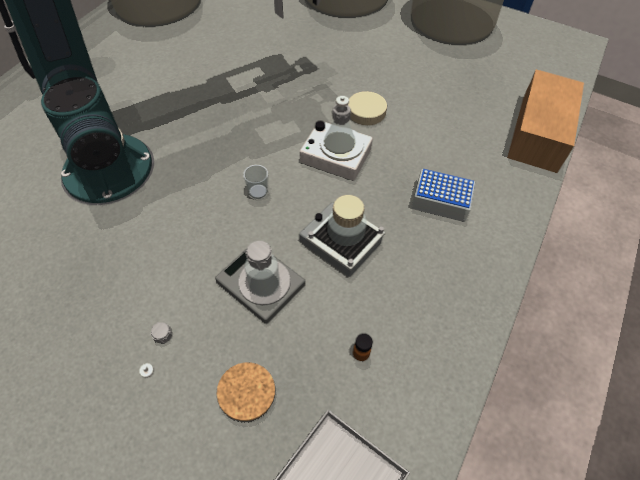

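View pics/top0.png

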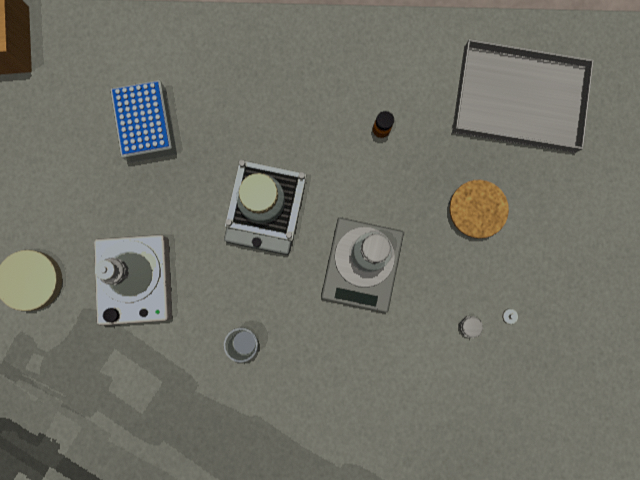

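Run:
```python
from h import *
s=pickle.load(open("scene.pkl","rb"));t=pickle.load(open("top.pkl","rb"))
def tri(a,b):
    o1,d1=ray(s,a);o2,d2=ray(t,b)
    A=np.c_[d1,-d2];x=np.linalg.lstsq(A,o2-o1,rcond=None)[0]
    p,q=o1+d1*x[0],o2+d2*x[1]; return np.round((p+q)/2,4),round(np.linalg.norm(p-q),4)
S=dict(bottle=(262.5,283),flask=(338.4,144.2),jar=(345.9,231.4),scale=(265.8,284.9),stirrer=(340.1,154.6),stand=(244.4,394.7),vial=(362.1,350.3),beaker=(260.8,192.6),shaker=(345.1,243))
T=dict(bottle=(366.2,253.8),flask=(129,272.6),jar=(259.7,199.6),scale=(366,258.5),stirrer=(139.4,272.3),stand=(470.3,212.1),vial=(384.3,130.7),beaker=(243.7,342.2))
Z=dict(bottle=.03,flask=.05,jar=.045,scale=0,stirrer=0,stand=0,vial=0,beaker=0,shaker=0)
for k in S: print(k,np.round(onz(s,S[k],Z[k]),4)[:2],np.round(onz(t,T[k],Z[k]),4)[:2] if k in T else '',tri(S[k],T[k]) if k in T else '')
```

```text
bottle [ 0.4972 -0.0913] [ 0.5016 -0.0894] (array([ 0.4997, -0.0907,  0.0321]), np.float64(0.0046))
flask [0.4629 0.2879] [0.4644 0.2939] (array([0.4628, 0.2936, 0.0458]), np.float64(0.0047))
jar [0.5858 0.084 ] [0.5872 0.0876] (array([0.5863, 0.0868, 0.0425]), np.float64(0.0033))
scale [ 0.4943 -0.0792] [ 0.4961 -0.0919] (array([ 0.4974, -0.0882,  0.0163]), np.float64(0.0068))
stirrer [0.4614 0.3049] [0.4676 0.2911] (array([0.4679, 0.2868, 0.0193]), np.float64(0.0031))
stand [ 0.5771 -0.2819] [ 0.5788 -0.272 ] (array([ 0.5775, -0.2775, -0.0101]), np.float64(0.008))
vial [ 0.7201 -0.1081] [ 0.7203 -0.123 ] (array([ 0.7183, -0.1182,  0.019 ]), np.float64(0.0087))
beaker [0.3593 0.1143] [0.3529 0.1126] (array([ 0.355,  0.115, -0.004]), np.float64(0.006))
shaker [0.586  0.0861]
```

The scene view shows the bottle on the scale (262,270), the flask on the stirrer (340,115–150), the jar on the shaker (347,215) and the cork stand at (246,392). In the top view these are at (372,250), (125,272), (259,195) and (480,209). Next I'll refine the positions from the circle edges.

Run:
```python
from h import *
t=pickle.load(open("top.pkl","rb"));im=t["pixels"].copy()
C=[(366,258),(130,275),(262,203),(480,209)]
tiles=[]
for c in C:
    tiles.append(cv2.resize(im[c[1]-48:c[1]+48,c[0]-60:c[0]+60],(400,300),fx=0,fy=0,interpolation=cv2.INTER_CUBIC) if 0 else cv2.resize(im[c[1]-45:c[1]+45,c[0]-60:c[0]+60],(400,300),interpolation=cv2.INTER_CUBIC))
cv2.imwrite("pics/crop0.png",np.vstack([np.hstack(tiles[:2]),np.hstack(tiles[2:])]))
```

```text
(no output)
```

View pics/crop0.png

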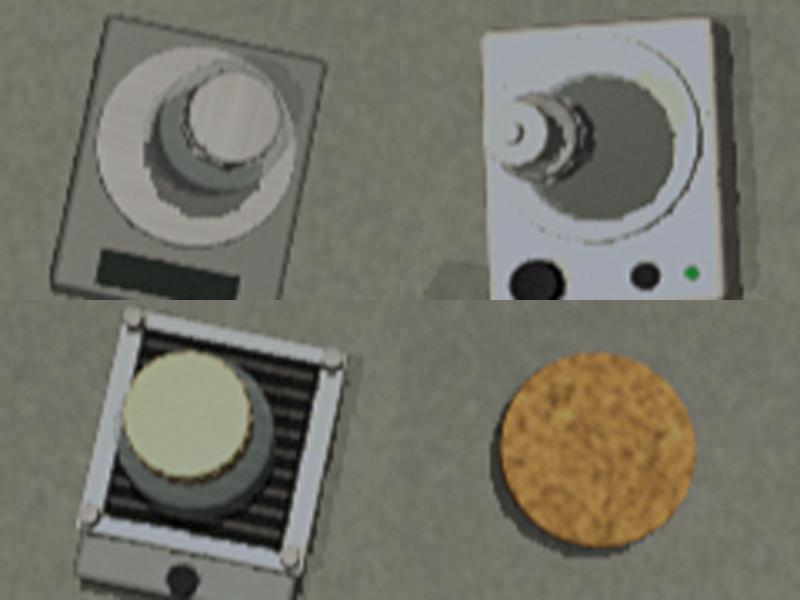

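```bash
cat > ov.py <<'E'
from h import *
def overlay(f,items,crops,name,sc=400/120):
    im=f["pixels"]; tiles=[]
    for c in crops:
        x0,y0=int(c[0]-60),int(c[1]-45); x0=max(0,min(x0,520)); y0=max(0,min(y0,390))
        tl=cv2.resize(im[y0:y0+90,x0:x0+120],(400,300),interpolation=cv2.INTER_CUBIC)
        for (x,y,z,r,col) in items:
            a=np.linspace(0,2*np.pi,60)
            p=proj(f,np.c_[x+r*np.cos(a),y+r*np.sin(a),z+0*a])
            p=((p+.5-[x0,y0])*sc).round().astype(int)
            cv2.polylines(tl,[p.reshape(-1,1,2)],True,col,1)
        tiles.append(tl)
    cv2.imwrite(name,np.vstack([np.hstack(tiles[:2]),np.hstack(tiles[2:4])]))
E
python3 - <<'E'
from ov import *
s=pickle.load(open("scene.pkl","rb"));t=pickle.load(open("top.pkl","rb"))
def P(u,v,tl,z): return onz(t,((u+.5)/(10/3)-.5+tl[0],(v+.5)/(10/3)-.5+tl[1]),z)
v=dict(pan=P(195.5,146,(306,213),.03),bot=P(235,116,(306,213),.15),plate=P(198,139.5,(70,230),.05),vent=P(121,131,(70,230),.18),
 plat=P(211.5,136,(202,158),.055),lid=P(188,115,(202,158),.125),cork=P(198,151,(420,164),.025))
for k in v: print(k,v[k].round(4))
G=(0,255,0);Rd=(0,0,255)
it=[(*v["pan"][:2],.03,.05,G),(*v["bot"][:2],.15,.021,Rd),(*v["bot"][:2],.03,.03,Rd),(*v["plate"][:2],.05,.05,G),(*v["vent"][:2],.18,.014,Rd),(*v["vent"][:2],.05,.036,Rd),(*v["vent"][:2],.15,.019,Rd),(*v["plat"][:2],.055,.0707,G),(*v["lid"][:2],.125,.029,Rd),(*v["lid"][:2],.045,.038,Rd),(*v["cork"][:2],.025,.05,G)]
pickle.dump((v,it),open("v.pkl","wb"))
overlay(t,it,[(366,258),(130,275),(262,203),(480,209)],"pics/ovt0.png")
overlay(s,it,[(262,275),(338,135),(345,230),(246,392)],"pics/ovs0.png")
E
```

```text
pan [ 0.4971 -0.0862  0.03  ]
bot [ 0.501  -0.0927  0.15  ]
plate [0.4662 0.2939 0.05  ]
vent [0.4628 0.2878 0.18  ]
plat [0.5875 0.0781 0.055 ]
lid [0.5848 0.0837 0.125 ]
cork [ 0.5805 -0.2802  0.025 ]
```

View pics/ovt0.png

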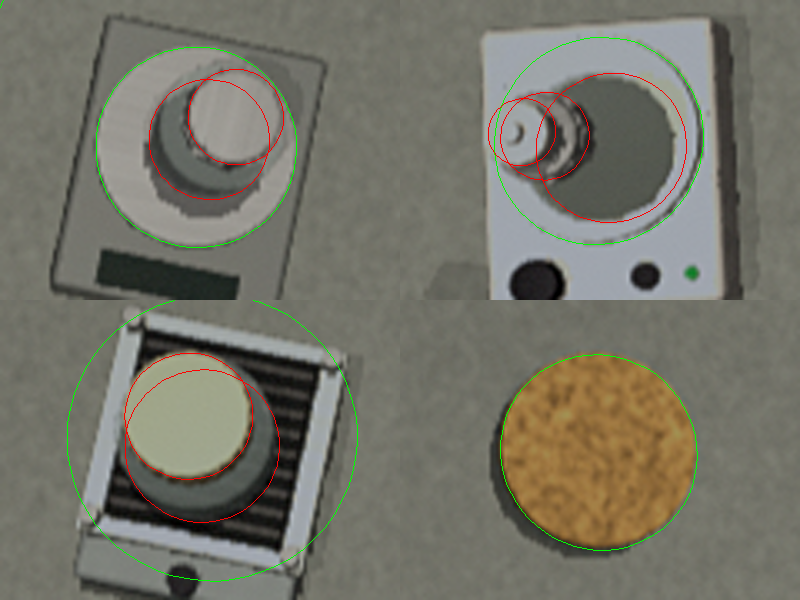

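View pics/ovs0.png

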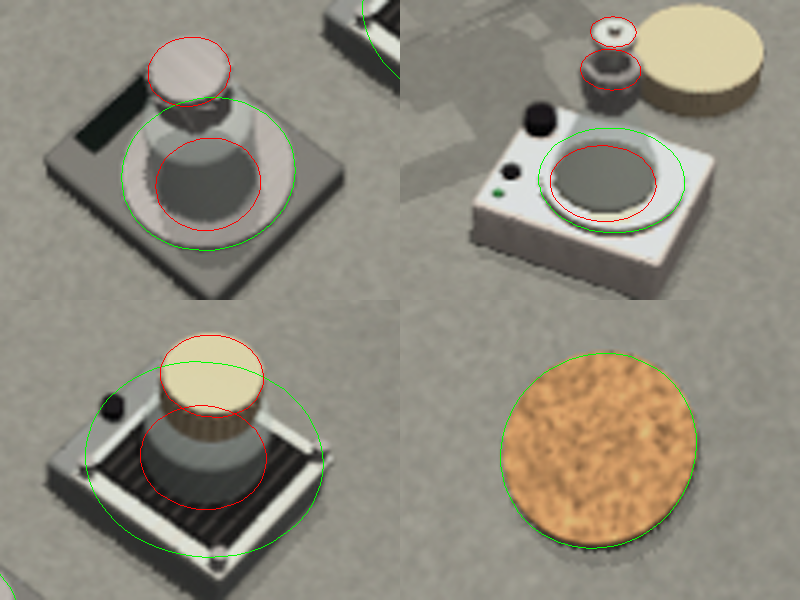

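```bash
cat >> h.py <<'E'
def to(x,y,z,pr=True):
    s=manip.sense(); M=R.from_rotvec(s["tcp_rot"]).as_matrix()
    d=M.T@(np.array([x,y,z])-s["tool_pos"])*1000
    print("d",d.round(1),"tcp",s["tool_pos"].round(4),"zax",M[:,2].round(4),"yaw",np.degrees(np.arctan2(M[1,0],M[0,0])).round(2),"t",s["time"],"F",s["wrist_force"].round(1),"gap",round(s["finger_gap"],4)); return d
E
python3 - <<'E'
from h import *
to(.501,-.0927,.206)
E
```

```text
d [-416.2  491.6   -0.5] tcp [0.2386 0.4956 0.2055] zax [ 0.e+00  1.e-04 -1.e+00] yaw 64.29 t 1.9 F [ 0.  0. -0.] gap 0.0938
```

Emit:
play_rows(motion=[{"claw": 1, "translation": [-20, 24, 0], "delta_rot": [0, 0, 0]}, {"claw": 1, "translation": [-60, 71, 0], "delta_rot": [0, 0, 0]}, {"claw": 1, "translation": [-100, 118, 0], "delta_rot": [0, 0, 0]}, {"claw": 1, "translation": [-140, 165, 0], "delta_rot": [0, 0, 0]}, {"claw": 1, "translation": [-180, 213, 0], "delta_rot": [0, 0, 0]}, {"claw": 1, "translation": [-220, 260, 0], "delta_rot": [0, 0, 0]}, {"claw": 1, "translation": [-260, 307, 0], "delta_rot": [0, 0, 0]}, {"claw": 1, "translation": [-300, 354, 0], "delta_rot": [0, 0, 0]}, {"claw": 1, "translation": [-340, 401, 0], "delta_rot": [0, 0, 0]}, {"claw": 1, "translation": [-380, 449, 0], "delta_rot": [0, 0, 0]}, {"claw": 1, "translation": [-405, 478, 0], "delta_rot": [0, 0, 0]}, {"claw": 1, "translation": [-416, 491, 0], "delta_rot": [0, 0, 0]}], newtons=20)

```text
time: 3.4
tool_pos: [0.5008, -0.094, 0.2051]
tcp_rot: [-2.662, -1.668, 0.001]
wrist_force: [-0.7, 0.1, 0.4]
finger_gap: 0.0939
```

Run:
```python
from h import *
to(.501,-.0927,.115)
```

```text
d [ 1.3 -0.4 90.1] tcp [ 0.5008 -0.094   0.2051] zax [-7.e-04  4.e-04 -1.e+00] yaw 64.14 t 3.4 F [-0.7  0.1  0.4] gap 0.0939
```

Emit:
play_rows(motion=[{"claw": 1, "translation": [0, 0, 25], "delta_rot": [0, 0, 0]}, {"claw": 1, "translation": [1, 0, 60], "delta_rot": [0, 0, 0]}, {"claw": 1, "translation": [1, 0, 82], "delta_rot": [0, 0, 0]}, {"claw": 1, "translation": [1, 0, 90], "delta_rot": [0, 0, 0]}, {"claw": 1, "translation": [1, 0, 90], "delta_rot": [0, 0, 0]}], newtons=20)

```text
time: 4.03
tool_pos: [0.5009, -0.0907, 0.1156]
tcp_rot: [-2.659, -1.672, -0.0]
wrist_force: [0.6, -0.2, 0.7]
finger_gap: 0.0942
```

Run:
```python
from h import *
for n in("scene","top"):
    f=manip.grab_frame(n); c=proj(f,[[.5,-.09,.13]])[0]; x,y=int(max(0,c[0]-80)),int(c[1]-60)
    cv2.imwrite(f"pics/g1{n}.png",cv2.resize(f["pixels"][y:y+120,x:x+160],(640,480)))
to(.501,-.0927,.115)
```

```text
d [-1.6 -0.   1.9] tcp [ 0.5017 -0.0912  0.1169] zax [ 2.3e-03 -5.0e-04 -1.0e+00] yaw 64.32 t 4.125 F [-0.2 -0.9  0.6] gap 0.0937
```

View pics/g1scene.png

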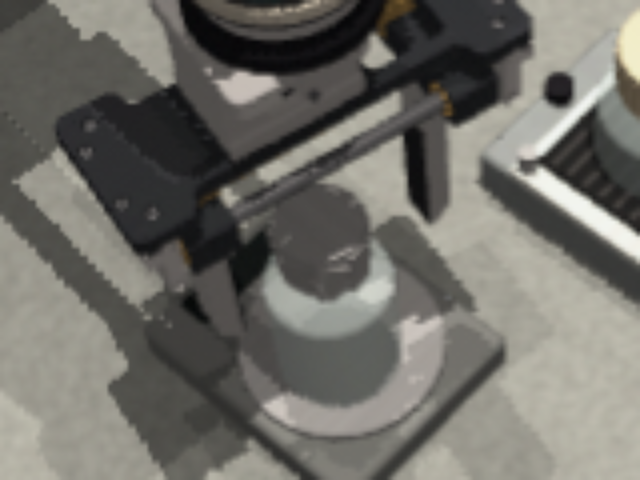

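The open fingers straddle the foil cap (cap at about (320,240) in the crop, fingers either side). Next I'll close them.

Emit:
play_rows(motion=[{"claw": 0.35, "translation": [-1, 0, 1], "delta_rot": [0, 0, 0]}, {"claw": 0.35, "translation": [-1, 0, 1], "delta_rot": [0, 0, 0]}, {"claw": 0.35, "translation": [-1, 0, 1], "delta_rot": [0, 0, 0]}, {"claw": 0.35, "translation": [-1, 0, 1], "delta_rot": [0, 0, 0]}, {"claw": 0.35, "translation": [-1, 0, 1], "delta_rot": [0, 0, 0]}, {"claw": 0.35, "translation": [-1, 0, 1], "delta_rot": [0, 0, 0]}], newtons=25)

```text
time: 4.88
tool_pos: [0.5006, -0.0922, 0.1144]
tcp_rot: [-2.66, -1.671, -0.0]
wrist_force: [0.0, 0.6, 0.6]
finger_gap: 0.0411
```

Emit:
play_rows(motion=[{"claw": 0.35, "translation": [0, 0, -5], "delta_rot": [0, 0, 0]}, {"claw": 0.35, "translation": [0, 0, -20], "delta_rot": [0, 0, 0]}, {"claw": 0.35, "translation": [0, 0, -40], "delta_rot": [0, 0, 0]}, {"claw": 0.35, "translation": [0, 0, -55], "delta_rot": [0, 0, 0]}, {"claw": 0.35, "translation": [0, 0, -60], "delta_rot": [0, 0, 0]}, {"claw": 0.35, "translation": [0, 0, -60], "delta_rot": [0, 0, 0]}], newtons=25)

```text
time: 5.62
tool_pos: [0.5006, -0.0923, 0.1747]
tcp_rot: [2.66, 1.671, 0.001]
wrist_force: [0.3, 0.0, -3.6]
finger_gap: 0.0417
```

Run:
```python
from h import *
to(.5805,-.2802,.174)
```

```text
d [-134.6  153.5    0.7] tcp [ 0.5006 -0.0923  0.1747] zax [ 5.e-04 -1.e-04 -1.e+00] yaw 64.28 t 5.625 F [ 0.3  0.  -3.6] gap 0.0417
```

Emit:
play_rows(motion=[{"claw": 0.35, "translation": [-6, 7, 0], "delta_rot": [0, 0, 0]}, {"claw": 0.35, "translation": [-22, 25, 0], "delta_rot": [0, 0, 0]}, {"claw": 0.35, "translation": [-46, 52, 0], "delta_rot": [0, 0, 0]}, {"claw": 0.35, "translation": [-72, 82, 0], "delta_rot": [0, 0, 0]}, {"claw": 0.35, "translation": [-98, 112, 0], "delta_rot": [0, 0, 0]}, {"claw": 0.35, "translation": [-120, 137, 0], "delta_rot": [0, 0, 0]}, {"claw": 0.35, "translation": [-131, 149, 0], "delta_rot": [0, 0, 0]}, {"claw": 0.35, "translation": [-134, 153, 0], "delta_rot": [0, 0, 0]}, {"claw": 0.35, "translation": [-134, 153, 15], "delta_rot": [0, 0, 0]}, {"claw": 0.35, "translation": [-134, 153, 35], "delta_rot": [0, 0, 0]}, {"claw": 0.35, "translation": [-134, 153, 47], "delta_rot": [0, 0, 0]}, {"claw": 0.35, "translation": [-134, 153, 50], "delta_rot": [0, 0, 0]}], newtons=25)

```text
time: 7.12
tool_pos: [0.5794, -0.2782, 0.1229]
tcp_rot: [-2.657, -1.671, 0.002]
wrist_force: [-0.8, 0.5, -3.6]
finger_gap: 0.0415
```

Run:
```python
from h import *
to(.5805,-.2802,.1095)
```

```text
d [-1.4  1.9 13.3] tcp [ 0.5794 -0.2782  0.1229] zax [-0.0024  0.0017 -1.    ] yaw 64.34 t 7.125 F [-0.8  0.5 -3.6] gap 0.0415
```

Emit:
play_rows(motion=[{"claw": 0.35, "translation": [0, 1, 3], "delta_rot": [0, 0, 0]}, {"claw": 0.35, "translation": [-1, 1, 6], "delta_rot": [0, 0, 0]}, {"claw": 0.35, "translation": [-1, 1, 8], "delta_rot": [0, 0, 0]}, {"claw": 0.35, "translation": [-1, 1, 10], "delta_rot": [0, 0, 0]}, {"claw": 0.35, "translation": [-1, 1, 11], "delta_rot": [0, 0, 0]}, {"claw": 0.35, "translation": [-1, 1, 12], "delta_rot": [0, 0, 0]}, {"claw": 0.35, "translation": [-1, 1, 13], "delta_rot": [0, 0, 0]}])

```text
time: 8.0
tool_pos: [0.5808, -0.2808, 0.1115]
tcp_rot: [2.66, 1.671, 0.0]
wrist_force: [-0.0, -0.4, -2.5]
finger_gap: 0.0413
```

Emit:
play_rows(motion=[{"claw": 0.35, "translation": [0, 0, 1], "delta_rot": [0, 0, 0]}, {"claw": 0.35, "translation": [0, 0, 2], "delta_rot": [0, 0, 0]}, {"claw": 0.35, "translation": [0, 0, 2], "delta_rot": [0, 0, 0]}])

```text
time: 8.38
tool_pos: [0.5807, -0.2808, 0.1095]
tcp_rot: [2.66, 1.671, 0.0]
wrist_force: [-0.1, -0.1, -2.9]
finger_gap: 0.0415
```

Emit:
play_rows(motion=[{"claw": 0.35, "translation": [0, 0, 0.7], "delta_rot": [0, 0, 0]}, {"claw": 0.35, "translation": [0, 0, 1.4], "delta_rot": [0, 0, 0]}, {"claw": 0.35, "translation": [0, 0, 1.4], "delta_rot": [0, 0, 0]}])

```text
time: 8.75
tool_pos: [0.581, -0.2808, 0.1095]
tcp_rot: [2.659, 1.671, 0.001]
wrist_force: [-1.6, 0.9, 3.9]
finger_gap: 0.0411
```

Emit:
play_rows(motion=[{"claw": 0.55, "translation": [0, 0, 0], "delta_rot": [0, 0, 0]}, {"claw": 0.7, "translation": [0, 0, 0], "delta_rot": [0, 0, 0]}, {"claw": 1, "translation": [0, 0, 0], "delta_rot": [0, 0, 0]}, {"claw": 1, "translation": [0, 0, 0], "delta_rot": [0, 0, 0]}, {"claw": 1, "translation": [0, 0, -10], "delta_rot": [0, 0, 0]}, {"claw": 1, "translation": [0, 0, -40], "delta_rot": [0, 0, 0]}, {"claw": 1, "translation": [0, 0, -80], "delta_rot": [0, 0, 0]}, {"claw": 1, "translation": [0, 0, -100], "delta_rot": [0, 0, 0]}])

```text
time: 9.75
tool_pos: [0.5816, -0.2813, 0.2122]
tcp_rot: [2.656, 1.669, 0.004]
wrist_force: [0.6, -0.5, -0.6]
finger_gap: 0.0939
```

Run:
```python
from h import *
to(.5848,.0837,.208)
f=manip.grab_frame("scene");cv2.imwrite("pics/s1.png",f["pixels"])
```

```text
d [ 330.2 -155.5    3.2] tcp [ 0.5816 -0.2813  0.2122] zax [ 0.0047 -0.0027 -1.    ] yaw 64.28 t 9.75 F [ 0.6 -0.5 -0.6] gap 0.0939
```

View pics/s1.png

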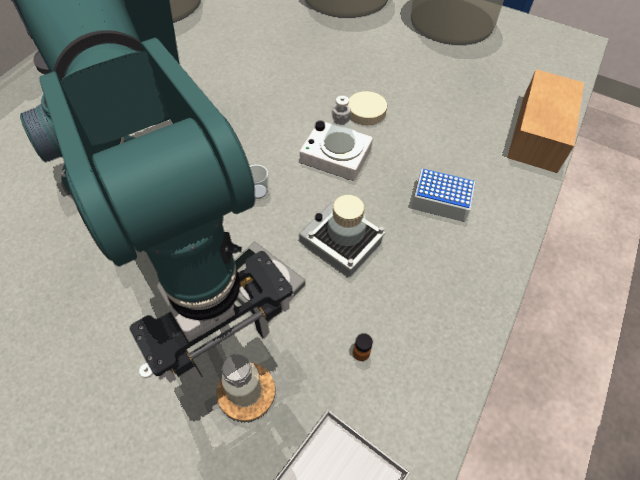

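The bottle stands upright on the cork (240,380) and is clear of the fingers. Next is the jar.

Emit:
play_rows(motion=[{"claw": 1, "translation": [20, -9, 0], "delta_rot": [0, 0, 0]}, {"claw": 1, "translation": [65, -31, 0], "delta_rot": [0, 0, 0]}, {"claw": 1, "translation": [115, -54, 0], "delta_rot": [0, 0, 0]}, {"claw": 1, "translation": [165, -78, 0], "delta_rot": [0, 0, 0]}, {"claw": 1, "translation": [215, -101, 0], "delta_rot": [0, 0, 0]}, {"claw": 1, "translation": [265, -125, 0], "delta_rot": [0, 0, 0]}, {"claw": 1, "translation": [305, -144, 0], "delta_rot": [0, 0, 0]}, {"claw": 1, "translation": [325, -153, 0], "delta_rot": [0, 0, 0]}, {"claw": 1, "translation": [330, -155, 0], "delta_rot": [0, 0, 0]}, {"claw": 1, "translation": [330, -155, 15], "delta_rot": [0, 0, 0]}, {"claw": 1, "translation": [330, -155, 30], "delta_rot": [0, 0, 0]}, {"claw": 1, "translation": [330, -155, 30], "delta_rot": [0, 0, 0]}])

```text
time: 11.3
tool_pos: [0.5829, 0.0825, 0.1751]
tcp_rot: [-2.66, -1.667, 0.007]
wrist_force: [0.2, 0.2, 0.5]
finger_gap: 0.0941
```

Run:
```python
from h import *
to(.5848,.0837,.094)
```

```text
d [ 2.1  1.5 81.1] tcp [0.5829 0.0825 0.1751] zax [-5.2e-03 -4.0e-04 -1.0e+00] yaw 64.17 t 11.3 F [0.2 0.2 0.5] gap 0.0941
```

Emit:
play_rows(motion=[{"claw": 1, "translation": [1, 1, 0], "delta_rot": [0, 0, 0]}, {"claw": 1, "translation": [1, 1, 0], "delta_rot": [0, 0, 0]}, {"claw": 1, "translation": [1, 1, 25], "delta_rot": [0, 0, 0]}, {"claw": 1, "translation": [1, 1, 50], "delta_rot": [0, 0, 0]}, {"claw": 1, "translation": [1, 1, 70], "delta_rot": [0, 0, 0]}, {"claw": 1, "translation": [1, 1, 77], "delta_rot": [0, 0, 0]}, {"claw": 1, "translation": [1, 1, 77], "delta_rot": [0, 0, 0]}])

```text
time: 12.18
tool_pos: [0.5857, 0.0843, 0.1013]
tcp_rot: [2.66, 1.671, 0.0]
wrist_force: [-0.2, 0.3, -0.2]
finger_gap: 0.094
```

Run:
```python
from h import *
to(.5848,.0837,.094)
for n in("scene",):
    f=manip.grab_frame(n); c=proj(f,[[.585,.084,.11]])[0]; x,y=int(max(0,c[0]-80)),int(c[1]-60)
    cv2.imwrite(f"pics/g2{n}.png",cv2.resize(f["pixels"][y:y+120,x:x+160],(640,480)))
to(.5848,.0837,.094)
```

```text
d [-0.9 -0.6  7.3] tcp [0.5857 0.0843 0.1013] zax [ 2.e-04  1.e-04 -1.e+00] yaw 64.29 t 12.175 F [-0.2  0.3 -0.2] gap 0.094
d [-1.2 -0.9  8. ] tcp [0.5861 0.0843 0.102 ] zax [ 1.5e-03  2.0e-04 -1.0e+00] yaw 64.29 t 12.225 F [0.2 0.2 0. ] gap 0.0941
```

View pics/g2scene.png

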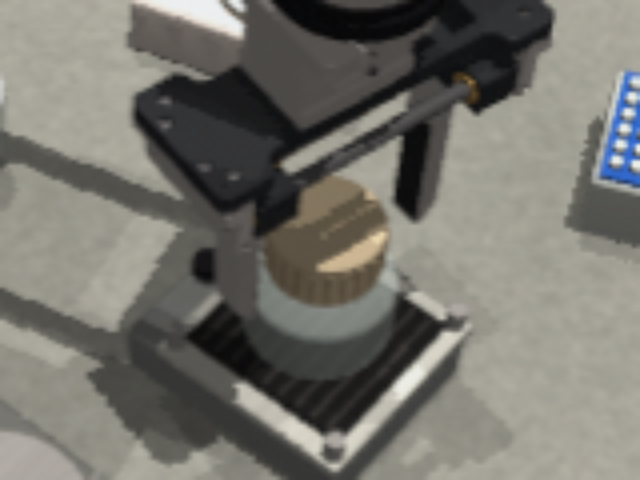

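The fingers straddle the lid at about (325,240) in the crop. I'll lower 6 mm and close.

Emit:
play_rows(motion=[{"claw": 1, "translation": [-1, -1, 4], "delta_rot": [0, 0, 0]}, {"claw": 1, "translation": [-1, -1, 6], "delta_rot": [0, 0, 0]}, {"claw": 1, "translation": [-1, -1, 6], "delta_rot": [0, 0, 0]}, {"claw": 0.5, "translation": [-1, -1, 6], "delta_rot": [0, 0, 0]}, {"claw": 0.5, "translation": [-1, -1, 6], "delta_rot": [0, 0, 0]}, {"claw": 0.5, "translation": [-1, -1, 6], "delta_rot": [0, 0, 0]}, {"claw": 0.5, "translation": [-1, -1, 6], "delta_rot": [0, 0, 0]}, {"claw": 0.5, "translation": [-1, -1, 6], "delta_rot": [0, 0, 0]}], newtons=25)

```text
time: 13.22
tool_pos: [0.5845, 0.0842, 0.0952]
tcp_rot: [-2.66, -1.671, -0.002]
wrist_force: [0.5, 1.1, 0.4]
finger_gap: 0.058
```

Emit:
play_rows(motion=[{"claw": 0.5, "translation": [0, 0, -5], "delta_rot": [0, 0, 0]}, {"claw": 0.5, "translation": [0, 0, -20], "delta_rot": [0, 0, 0]}, {"claw": 0.5, "translation": [0, 0, -40], "delta_rot": [0, 0, 0]}, {"claw": 0.5, "translation": [0, 0, -60], "delta_rot": [0, 0, 0]}, {"claw": 0.5, "translation": [0, 0, -70], "delta_rot": [0, 0, 0]}, {"claw": 0.5, "translation": [0, 0, -70], "delta_rot": [0, 0, 0]}])

```text
time: 13.98
tool_pos: [0.5848, 0.0838, 0.1663]
tcp_rot: [2.659, 1.671, 0.003]
wrist_force: [1.3, -0.2, -3.2]
finger_gap: 0.0577
```

Run:
```python
from h import *
to(.4971,-.0862,.165)
```

```text
d [-191.2   -5.2    1.1] tcp [0.5848 0.0838 0.1663] zax [ 2.2e-03  1.0e-04 -1.0e+00] yaw 64.29 t 13.975 F [ 1.3 -0.2 -3.2] gap 0.0577
```

Emit:
play_rows(motion=[{"claw": 0.5, "translation": [-8, 0, 0], "delta_rot": [0, 0, 0]}, {"claw": 0.5, "translation": [-32, -1, 0], "delta_rot": [0, 0, 0]}, {"claw": 0.5, "translation": [-65, -2, 0], "delta_rot": [0, 0, 0]}, {"claw": 0.5, "translation": [-105, -3, 0], "delta_rot": [0, 0, 0]}, {"claw": 0.5, "translation": [-145, -4, 0], "delta_rot": [0, 0, 0]}, {"claw": 0.5, "translation": [-175, -5, 0], "delta_rot": [0, 0, 0]}, {"claw": 0.5, "translation": [-188, -5, 0], "delta_rot": [0, 0, 0]}, {"claw": 0.5, "translation": [-191, -5, 5], "delta_rot": [0, 0, 0]}, {"claw": 0.5, "translation": [-191, -5, 25], "delta_rot": [0, 0, 0]}, {"claw": 0.5, "translation": [-191, -5, 50], "delta_rot": [0, 0, 0]}, {"claw": 0.5, "translation": [-191, -5, 67], "delta_rot": [0, 0, 0]}, {"claw": 0.5, "translation": [-191, -5, 72], "delta_rot": [0, 0, 0]}])

```text
time: 15.48
tool_pos: [0.4961, -0.0853, 0.0914]
tcp_rot: [-2.657, -1.671, 0.003]
wrist_force: [-0.5, 0.5, -2.5]
finger_gap: 0.0577
```

Run:
```python
from h import *
to(.4971,-.0862,.080)
```

```text
d [-0.4  1.3 11.4] tcp [ 0.4961 -0.0853  0.0914] zax [-0.0028  0.0011 -1.    ] yaw 64.34 t 15.475 F [-0.5  0.5 -2.5] gap 0.0577
```

Emit:
play_rows(motion=[{"claw": 0.5, "translation": [0, 0, 0], "delta_rot": [0, 0, 0]}, {"claw": 0.5, "translation": [0, 0, 3], "delta_rot": [0, 0, 0]}, {"claw": 0.5, "translation": [0, 0, 5], "delta_rot": [0, 0, 0]}, {"claw": 0.5, "translation": [0, 0, 7], "delta_rot": [0, 0, 0]}, {"claw": 0.5, "translation": [0, 0, 9], "delta_rot": [0, 0, 0]}, {"claw": 0.5, "translation": [0, 0, 10], "delta_rot": [0, 0, 0]}, {"claw": 0.5, "translation": [0, 0, 11], "delta_rot": [0, 0, 0]}, {"claw": 0.5, "translation": [0, 0, 11], "delta_rot": [0, 0, 0]}])

```text
time: 16.48
tool_pos: [0.4968, -0.0861, 0.082]
tcp_rot: [-2.66, -1.671, 0.0]
wrist_force: [0.1, 0.2, -2.6]
finger_gap: 0.0577
```

Run:
```python
from h import *
to(.4971,-.0862,.080)
```

```text
d [0.  0.3 2. ] tcp [ 0.4968 -0.0861  0.082 ] zax [-1.e-04  1.e-04 -1.e+00] yaw 64.29 t 16.475 F [ 0.1  0.2 -2.6] gap 0.0577
```

Emit:
play_rows(motion=[{"claw": 0.5, "translation": [0, 0, 0.7], "delta_rot": [0, 0, 0]}, {"claw": 0.5, "translation": [0, 0, 1.4], "delta_rot": [0, 0, 0]}, {"claw": 0.5, "translation": [0, 0, 2], "delta_rot": [0, 0, 0]}, {"claw": 0.5, "translation": [0, 0, 2], "delta_rot": [0, 0, 0]}])

```text
time: 16.98
tool_pos: [0.4969, -0.0861, 0.0802]
tcp_rot: [2.66, 1.671, 0.0]
wrist_force: [-0.4, -0.4, -1.4]
finger_gap: 0.0576
```

Emit:
play_rows(motion=[{"claw": 0.5, "translation": [0, 0, 0.6], "delta_rot": [0, 0, 0]}, {"claw": 0.5, "translation": [0, 0, 1], "delta_rot": [0, 0, 0]}, {"claw": 0.5, "translation": [0, 0, 1], "delta_rot": [0, 0, 0]}])

```text
time: 17.35
tool_pos: [0.497, -0.0861, 0.0801]
tcp_rot: [2.66, 1.671, 0.001]
wrist_force: [-3.4, 1.3, 5.2]
finger_gap: 0.0574
```

Contact (+5 N). I'll release and rise.

Emit:
play_rows(motion=[{"claw": 0.7, "translation": [0, 0, 0], "delta_rot": [0, 0, 0]}, {"claw": 0.85, "translation": [0, 0, 0], "delta_rot": [0, 0, 0]}, {"claw": 1, "translation": [0, 0, 0], "delta_rot": [0, 0, 0]}, {"claw": 1, "translation": [0, 0, 0], "delta_rot": [0, 0, 0]}, {"claw": 1, "translation": [0, 0, -10], "delta_rot": [0, 0, 0]}, {"claw": 1, "translation": [0, 0, -40], "delta_rot": [0, 0, 0]}, {"claw": 1, "translation": [0, 0, -90], "delta_rot": [0, 0, 0]}, {"claw": 1, "translation": [0, 0, -130], "delta_rot": [0, 0, 0]}, {"claw": 1, "translation": [0, 0, -155], "delta_rot": [0, 0, 0]}, {"claw": 1, "translation": [0, 0, -160], "delta_rot": [0, 0, 0]}])

```text
time: 18.6
tool_pos: [0.4979, -0.0864, 0.2421]
tcp_rot: [2.657, 1.669, 0.006]
wrist_force: [0.1, -0.6, -0.0]
finger_gap: 0.094
```

Run:
```python
from h import *
to(.4628,.2878,.24)
f=manip.grab_frame("scene");cv2.imwrite("pics/s2.png",f["pixels"])
```

```text
d [ 321.9 -194.     1.4] tcp [ 0.4979 -0.0864  0.2421] zax [ 0.0053 -0.0014 -1.    ] yaw 64.29 t 18.6 F [ 0.1 -0.6 -0. ] gap 0.094
```

View pics/s2.png

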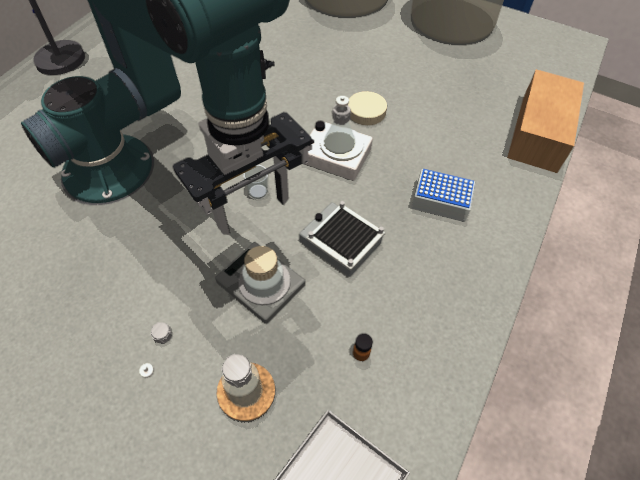

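The jar sits centred on the pan (262,270). Next is the flask.

Emit:
play_rows(motion=[{"claw": 1, "translation": [20, -12, 0], "delta_rot": [0, 0, 0]}, {"claw": 1, "translation": [62, -37, 0], "delta_rot": [0, 0, 0]}, {"claw": 1, "translation": [110, -66, 0], "delta_rot": [0, 0, 0]}, {"claw": 1, "translation": [158, -95, 0], "delta_rot": [0, 0, 0]}, {"claw": 1, "translation": [206, -124, 0], "delta_rot": [0, 0, 0]}, {"claw": 1, "translation": [254, -153, 0], "delta_rot": [0, 0, 0]}, {"claw": 1, "translation": [294, -177, 0], "delta_rot": [0, 0, 0]}, {"claw": 1, "translation": [316, -190, 0], "delta_rot": [0, 0, 0]}, {"claw": 1, "translation": [322, -194, 0], "delta_rot": [0, 0, 0]}, {"claw": 1, "translation": [322, -194, 0], "delta_rot": [0, 0, 0]}, {"claw": 1, "translation": [322, -194, 0], "delta_rot": [0, 0, 0]}])

```text
time: 20.02
tool_pos: [0.4619, 0.287, 0.2388]
tcp_rot: [2.661, 1.669, -0.001]
wrist_force: [0.3, 0.2, 0.8]
finger_gap: 0.0941
```

Run:
```python
from h import *
to(.4628,.2878,.119)
```

```text
d [  1.1   0.4 119.8] tcp [0.4619 0.287  0.2388] zax [-3.e-04 -6.e-04 -1.e+00] yaw 64.2 t 20.025 F [0.3 0.2 0.8] gap 0.0941
```

Emit:
play_rows(motion=[{"claw": 1, "translation": [1, 0, 20], "delta_rot": [0, 0, 0]}, {"claw": 1, "translation": [1, 0, 55], "delta_rot": [0, 0, 0]}, {"claw": 1, "translation": [1, 0, 90], "delta_rot": [0, 0, 0]}, {"claw": 1, "translation": [1, 0, 112], "delta_rot": [0, 0, 0]}, {"claw": 1, "translation": [1, 0, 119], "delta_rot": [0, 0, 0]}, {"claw": 1, "translation": [1, 0, 119], "delta_rot": [0, 0, 0]}, {"claw": 1, "translation": [1, 0, 119], "delta_rot": [0, 0, 0]}])

```text
time: 20.9
tool_pos: [0.4632, 0.2892, 0.1217]
tcp_rot: [2.66, 1.671, 0.005]
wrist_force: [0.7, 0.2, -0.7]
finger_gap: 0.094
```

Run:
```python
from h import *
to(.4628,.2878,.119)
for n in("scene",):
    f=manip.grab_frame(n); c=proj(f,[[.463,.288,.14]])[0]; x,y=int(max(0,c[0]-80)),int(max(0,c[1]-60))
    cv2.imwrite(f"pics/g3{n}.png",cv2.resize(f["pixels"][y:y+120,x:x+160],(640,480)))
```

```text
d [-1.5  0.3  2.7] tcp [0.4632 0.2892 0.1217] zax [ 0.0026  0.0013 -1.    ] yaw 64.26 t 20.9 F [ 0.7  0.2 -0.7] gap 0.094
```

View pics/g3scene.png

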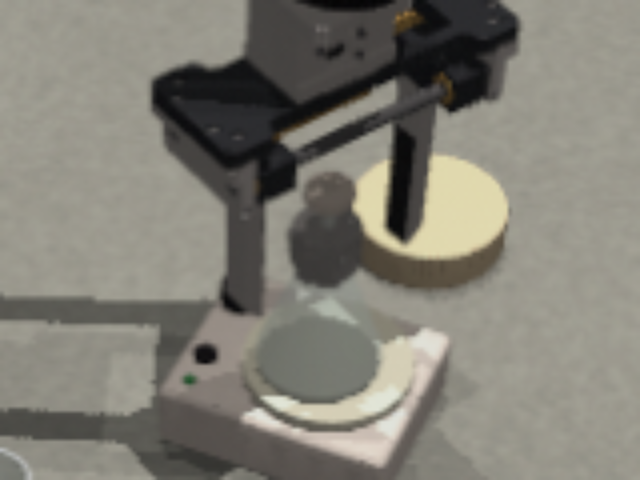

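The fingers straddle the flask cap, which is at about (328,245) in the crop. I'll close with a small correction.

Emit:
play_rows(motion=[{"claw": 1, "translation": [-1, 0, 1], "delta_rot": [0, 0, 0]}, {"claw": 1, "translation": [-1, 0, 1], "delta_rot": [0, 0, 0]}, {"claw": 0.3, "translation": [-1, 0, 1], "delta_rot": [0, 0, 0]}, {"claw": 0.3, "translation": [-1, 0, 1], "delta_rot": [0, 0, 0]}, {"claw": 0.3, "translation": [-1, 0, 1], "delta_rot": [0, 0, 0]}, {"claw": 0.3, "translation": [-1, 0, 1], "delta_rot": [0, 0, 0]}, {"claw": 0.3, "translation": [-1, 0, 1], "delta_rot": [0, 0, 0]}, {"claw": 0.3, "translation": [-1, 0, 1], "delta_rot": [0, 0, 0]}], newtons=25)

```text
time: 21.95
tool_pos: [0.4623, 0.2888, 0.1196]
tcp_rot: [-2.66, -1.671, -0.003]
wrist_force: [0.7, 0.4, -1.2]
finger_gap: 0.0377
```

Run:
```python
from h import *
to(.5875,.0781,.17)
```

```text
d [-135.4  204.3  -50.6] tcp [0.4623 0.2888 0.1196] zax [ 0.0014  0.0015 -1.    ] yaw 64.29 t 21.95 F [ 0.7  0.4 -1.2] gap 0.0377
```

Emit:
play_rows(motion=[{"claw": 0.3, "translation": [0, 0, -5], "delta_rot": [0, 0, 0]}, {"claw": 0.3, "translation": [0, 0, -20], "delta_rot": [0, 0, 0]}, {"claw": 0.3, "translation": [0, 0, -40], "delta_rot": [0, 0, 0]}, {"claw": 0.3, "translation": [0, 0, -52], "delta_rot": [0, 0, 0]}, {"claw": 0.3, "translation": [0, 0, -55], "delta_rot": [0, 0, 0]}, {"claw": 0.3, "translation": [0, 0, -55], "delta_rot": [0, 0, 0]}])

```text
time: 22.7
tool_pos: [0.4617, 0.2881, 0.1739]
tcp_rot: [-2.66, -1.671, 0.0]
wrist_force: [0.2, 0.5, -1.9]
finger_gap: 0.0377
```

Run:
```python
from h import *
to(.5875,.0781,.174)
```

```text
d [-1.346e+02  2.045e+02 -1.000e-01] tcp [0.4617 0.2881 0.1739] zax [-3.e-04 -1.e-04 -1.e+00] yaw 64.29 t 22.7 F [ 0.2  0.5 -1.9] gap 0.0377
```

Emit:
play_rows(motion=[{"claw": 0.3, "translation": [-5, 8, 0], "delta_rot": [0, 0, 0]}, {"claw": 0.3, "translation": [-20, 30, 0], "delta_rot": [0, 0, 0]}, {"claw": 0.3, "translation": [-42, 64, 0], "delta_rot": [0, 0, 0]}, {"claw": 0.3, "translation": [-67, 102, 0], "delta_rot": [0, 0, 0]}, {"claw": 0.3, "translation": [-92, 140, 0], "delta_rot": [0, 0, 0]}, {"claw": 0.3, "translation": [-116, 176, 0], "delta_rot": [0, 0, 0]}, {"claw": 0.3, "translation": [-130, 197, 0], "delta_rot": [0, 0, 0]}, {"claw": 0.3, "translation": [-134, 204, 0], "delta_rot": [0, 0, 0]}, {"claw": 0.3, "translation": [-135, 204, 12], "delta_rot": [0, 0, 0]}, {"claw": 0.3, "translation": [-135, 204, 30], "delta_rot": [0, 0, 0]}, {"claw": 0.3, "translation": [-135, 204, 43], "delta_rot": [0, 0, 0]}, {"claw": 0.3, "translation": [-135, 204, 46], "delta_rot": [0, 0, 0]}])

```text
time: 24.2
tool_pos: [0.5856, 0.0787, 0.1258]
tcp_rot: [-2.657, -1.672, 0.005]
wrist_force: [0.1, -0.2, -2.5]
finger_gap: 0.0375
```

Run:
```python
from h import *
to(.5875,.0781,.1146)
```

```text
d [ 0.3  2.1 11.2] tcp [0.5856 0.0787 0.1258] zax [-0.0037 -0.     -1.    ] yaw 64.35 t 24.2 F [ 0.1 -0.2 -2.5] gap 0.0375
```

Emit:
play_rows(motion=[{"claw": 0.3, "translation": [0, 1, 0], "delta_rot": [0, 0, 0]}, {"claw": 0.3, "translation": [0, 1, 3], "delta_rot": [0, 0, 0]}, {"claw": 0.3, "translation": [0, 1, 6], "delta_rot": [0, 0, 0]}, {"claw": 0.3, "translation": [0, 1, 8], "delta_rot": [0, 0, 0]}, {"claw": 0.3, "translation": [0, 1, 9], "delta_rot": [0, 0, 0]}, {"claw": 0.3, "translation": [0, 1, 10], "delta_rot": [0, 0, 0]}, {"claw": 0.3, "translation": [0, 1, 10], "delta_rot": [0, 0, 0]}])

```text
time: 25.08
tool_pos: [0.5879, 0.0776, 0.118]
tcp_rot: [-2.66, -1.671, 0.0]
wrist_force: [0.8, -0.3, -1.6]
finger_gap: 0.0375
```

Run:
```python
from h import *
to(.5875,.0781,.1146)
```

```text
d [ 0.3 -0.5  3.4] tcp [0.5879 0.0776 0.118 ] zax [-1.e-04  1.e-04 -1.e+00] yaw 64.28 t 25.075 F [ 0.8 -0.3 -1.6] gap 0.0375
```

Emit:
play_rows(motion=[{"claw": 0.3, "translation": [0, 0, 1], "delta_rot": [0, 0, 0]}, {"claw": 0.3, "translation": [0, 0, 2], "delta_rot": [0, 0, 0]}, {"claw": 0.3, "translation": [0, 0, 2.7], "delta_rot": [0, 0, 0]}, {"claw": 0.3, "translation": [0, 0, 3.4], "delta_rot": [0, 0, 0]}, {"claw": 0.3, "translation": [0, 0, 3.4], "delta_rot": [0, 0, 0]}])

```text
time: 25.7
tool_pos: [0.5879, 0.0777, 0.1146]
tcp_rot: [-2.66, -1.671, 0.0]
wrist_force: [0.1, 0.5, -1.8]
finger_gap: 0.0374
```

Emit:
play_rows(motion=[{"claw": 0.3, "translation": [0, 0, 0.5], "delta_rot": [0, 0, 0]}, {"claw": 0.3, "translation": [0, 0, 1], "delta_rot": [0, 0, 0]}, {"claw": 0.3, "translation": [0, 0, 1], "delta_rot": [0, 0, 0]}])

```text
time: 26.08
tool_pos: [0.5882, 0.0776, 0.1143]
tcp_rot: [2.66, 1.671, 0.002]
wrist_force: [0.0, -0.6, 1.2]
finger_gap: 0.0374
```

Contact. I'll release and rise.

Emit:
play_rows(motion=[{"claw": 0.5, "translation": [0, 0, 0], "delta_rot": [0, 0, 0]}, {"claw": 0.7, "translation": [0, 0, 0], "delta_rot": [0, 0, 0]}, {"claw": 1, "translation": [0, 0, 0], "delta_rot": [0, 0, 0]}, {"claw": 1, "translation": [0, 0, 0], "delta_rot": [0, 0, 0]}, {"claw": 1, "translation": [0, 0, 0], "delta_rot": [0, 0, 0]}, {"claw": 1, "translation": [0, 0, -10], "delta_rot": [0, 0, 0]}, {"claw": 1, "translation": [0, 0, -40], "delta_rot": [0, 0, 0]}, {"claw": 1, "translation": [0, 0, -80], "delta_rot": [0, 0, 0]}, {"claw": 1, "translation": [0, 0, -110], "delta_rot": [0, 0, 0]}, {"claw": 1, "translation": [0, 0, -120], "delta_rot": [0, 0, 0]}])

```text
time: 27.32
tool_pos: [0.589, 0.0777, 0.2372]
tcp_rot: [2.658, 1.67, 0.008]
wrist_force: [0.7, 0.0, 0.4]
finger_gap: 0.0938
```

Run:
```python
from h import *
to(.581,-.281,.235)
f=manip.grab_frame("scene");cv2.imwrite("pics/s3.png",f["pixels"])
```

```text
d [-326.6  148.4    2.1] tcp [0.589  0.0777 0.2372] zax [ 5.6e-03  3.0e-04 -1.0e+00] yaw 64.29 t 27.325 F [0.7 0.  0.4] gap 0.0938
```

View pics/s3.png

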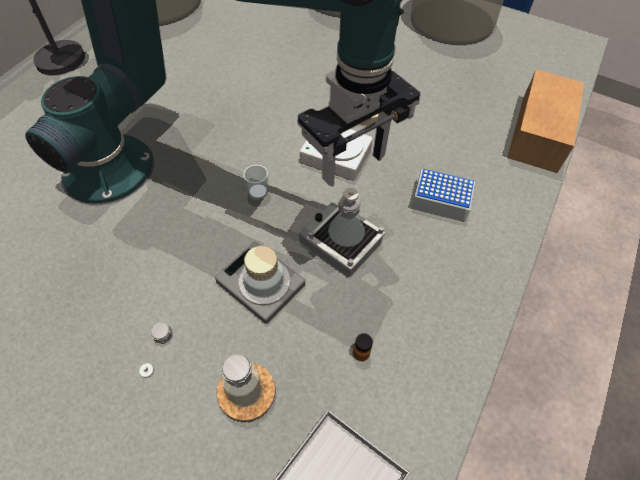

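The flask stands centred on the mat (347,225). I'll go back for the bottle.

Emit:
play_rows(motion=[{"claw": 1, "translation": [-20, 9, 0], "delta_rot": [0, 0, 0]}, {"claw": 1, "translation": [-65, 30, 0], "delta_rot": [0, 0, 0]}, {"claw": 1, "translation": [-115, 52, 0], "delta_rot": [0, 0, 0]}, {"claw": 1, "translation": [-165, 75, 0], "delta_rot": [0, 0, 0]}, {"claw": 1, "translation": [-215, 98, 0], "delta_rot": [0, 0, 0]}, {"claw": 1, "translation": [-265, 120, 0], "delta_rot": [0, 0, 0]}, {"claw": 1, "translation": [-303, 138, 0], "delta_rot": [0, 0, 0]}, {"claw": 1, "translation": [-321, 146, 0], "delta_rot": [0, 0, 0]}, {"claw": 1, "translation": [-326, 148, 0], "delta_rot": [0, 0, 0]}, {"claw": 1, "translation": [-326, 148, 20], "delta_rot": [0, 0, 0]}, {"claw": 1, "translation": [-326, 148, 40], "delta_rot": [0, 0, 0]}, {"claw": 1, "translation": [-326, 148, 40], "delta_rot": [0, 0, 0]}])

```text
time: 28.88
tool_pos: [0.579, -0.2782, 0.1914]
tcp_rot: [-2.654, -1.672, 0.003]
wrist_force: [-0.6, 0.3, 0.2]
finger_gap: 0.0942
```

Run:
```python
from h import *
to(.581,-.281,.110)
```

```text
d [-1.8  3.4 81.4] tcp [ 0.579  -0.2782  0.1914] zax [-0.0039  0.003  -1.    ] yaw 64.4 t 28.875 F [-0.6  0.3  0.2] gap 0.0942
```

Emit:
play_rows(motion=[{"claw": 1, "translation": [0, 1, 0], "delta_rot": [0, 0, 0]}, {"claw": 1, "translation": [0, 1, 25], "delta_rot": [0, 0, 0]}, {"claw": 1, "translation": [0, 1, 55], "delta_rot": [0, 0, 0]}, {"claw": 1, "translation": [0, 1, 72], "delta_rot": [0, 0, 0]}, {"claw": 1, "translation": [0, 1, 78], "delta_rot": [0, 0, 0]}, {"claw": 1, "translation": [0, 1, 78], "delta_rot": [0, 0, 0]}, {"claw": 1, "translation": [0, 1, 78], "delta_rot": [0, 0, 0]}])

```text
time: 29.75
tool_pos: [0.5815, -0.2812, 0.1173]
tcp_rot: [2.658, 1.67, 0.002]
wrist_force: [0.4, -0.8, 0.4]
finger_gap: 0.094
```

Run:
```python
from h import *
to(.581,-.281,.110)
for n in("scene",):
    f=manip.grab_frame(n); c=proj(f,[[.581,-.28,.13]])[0]; x,y=int(max(0,c[0]-80)),int(max(0,c[1]-60))
    cv2.imwrite(f"pics/g4{n}.png",cv2.resize(f["pixels"][y:y+120,x:x+160],(640,480)))
```

```text
d [-0.1 -0.5  7.3] tcp [ 0.5815 -0.2812  0.1173] zax [ 0.0023 -0.0013 -1.    ] yaw 64.29 t 29.75 F [ 0.4 -0.8  0.4] gap 0.094
```

View pics/g4scene.png

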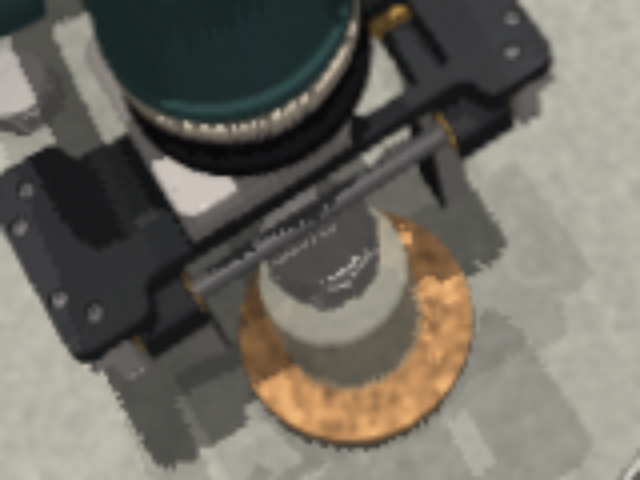

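The cap at about (325,255) in the crop lies between the fingers. I'll lower 6 mm, close, and then lift high.

Emit:
play_rows(motion=[{"claw": 1, "translation": [0, 0, 4], "delta_rot": [0, 0, 0]}, {"claw": 1, "translation": [0, 0, 6], "delta_rot": [0, 0, 0]}, {"claw": 1, "translation": [0, 0, 6], "delta_rot": [0, 0, 0]}, {"claw": 0.35, "translation": [0, 0, 6], "delta_rot": [0, 0, 0]}, {"claw": 0.35, "translation": [0, 0, 6], "delta_rot": [0, 0, 0]}, {"claw": 0.35, "translation": [0, 0, 6], "delta_rot": [0, 0, 0]}, {"claw": 0.35, "translation": [0, 0, 6], "delta_rot": [0, 0, 0]}, {"claw": 0.35, "translation": [0, 0, 6], "delta_rot": [0, 0, 0]}, {"claw": 0.35, "translation": [0, 0, 6], "delta_rot": [0, 0, 0]}], newtons=25)

```text
time: 30.92
tool_pos: [0.5808, -0.2807, 0.1097]
tcp_rot: [-2.66, -1.671, -0.0]
wrist_force: [0.3, 0.0, -0.2]
finger_gap: 0.0413
```

Emit:
play_rows(motion=[{"claw": 0.35, "translation": [0, 0, -5], "delta_rot": [0, 0, 0]}, {"claw": 0.35, "translation": [0, 0, -20], "delta_rot": [0, 0, 0]}, {"claw": 0.35, "translation": [0, 0, -45], "delta_rot": [0, 0, 0]}, {"claw": 0.35, "translation": [0, 0, -75], "delta_rot": [0, 0, 0]}, {"claw": 0.35, "translation": [0, 0, -105], "delta_rot": [0, 0, 0]}, {"claw": 0.35, "translation": [0, 0, -135], "delta_rot": [0, 0, 0]}, {"claw": 0.35, "translation": [0, 0, -160], "delta_rot": [0, 0, 0]}, {"claw": 0.35, "translation": [0, 0, -175], "delta_rot": [0, 0, 0]}, {"claw": 0.35, "translation": [0, 0, -180], "delta_rot": [0, 0, 0]}, {"claw": 0.35, "translation": [0, 0, -180], "delta_rot": [0, 0, 0]}])

```text
time: 32.17
tool_pos: [0.5806, -0.2807, 0.2891]
tcp_rot: [-2.659, -1.671, 0.001]
wrist_force: [0.7, 1.0, -2.9]
finger_gap: 0.0412
```

Run:
```python
from h import *
to(.4662,.2939,.29)
```

```text
d [ 468.1 -352.4   -0.5] tcp [ 0.5806 -0.2807  0.2891] zax [-7.e-04  5.e-04 -1.e+00] yaw 64.29 t 32.175 F [ 0.7  1.  -2.9] gap 0.0412
```

Emit:
play_rows(motion=[{"claw": 0.35, "translation": [8, -6, 0], "delta_rot": [0, 0, 0]}, {"claw": 0.35, "translation": [30, -23, 0], "delta_rot": [0, 0, 0]}, {"claw": 0.35, "translation": [64, -48, 0], "delta_rot": [0, 0, 0]}, {"claw": 0.35, "translation": [104, -78, 0], "delta_rot": [0, 0, 0]}, {"claw": 0.35, "translation": [148, -111, 0], "delta_rot": [0, 0, 0]}, {"claw": 0.35, "translation": [192, -145, 0], "delta_rot": [0, 0, 0]}, {"claw": 0.35, "translation": [236, -178, 0], "delta_rot": [0, 0, 0]}, {"claw": 0.35, "translation": [280, -211, 0], "delta_rot": [0, 0, 0]}, {"claw": 0.35, "translation": [324, -244, 0], "delta_rot": [0, 0, 0]}, {"claw": 0.35, "translation": [368, -277, 0], "delta_rot": [0, 0, 0]}, {"claw": 0.35, "translation": [408, -307, 0], "delta_rot": [0, 0, 0]}, {"claw": 0.35, "translation": [436, -328, 0], "delta_rot": [0, 0, 0]}])

```text
time: 33.67
tool_pos: [0.4725, 0.2567, 0.2887]
tcp_rot: [-2.657, -1.674, 0.002]
wrist_force: [0.3, -1.0, -2.6]
finger_gap: 0.0412
```

Run:
```python
from h import *
to(.4662,.2939,.29)
```

```text
d [ 30.9 -21.7  -1.3] tcp [0.4725 0.2567 0.2887] zax [-1.8e-03 -1.0e-04 -1.0e+00] yaw 64.42 t 33.675 F [ 0.3 -1.  -2.6] gap 0.0412
```

Emit:
play_rows(motion=[{"claw": 0.35, "translation": [18, -13, 0], "delta_rot": [0, 0, 0]}, {"claw": 0.35, "translation": [28, -21, 0], "delta_rot": [0, 0, 0]}, {"claw": 0.35, "translation": [32, -24, 0], "delta_rot": [0, 0, 0]}, {"claw": 0.35, "translation": [32, -24, 5], "delta_rot": [0, 0, 0]}, {"claw": 0.35, "translation": [32, -24, 25], "delta_rot": [0, 0, 0]}, {"claw": 0.35, "translation": [32, -24, 55], "delta_rot": [0, 0, 0]}, {"claw": 0.35, "translation": [32, -24, 85], "delta_rot": [0, 0, 0]}, {"claw": 0.35, "translation": [32, -24, 112], "delta_rot": [0, 0, 0]}, {"claw": 0.35, "translation": [32, -24, 130], "delta_rot": [0, 0, 0]}, {"claw": 0.35, "translation": [32, -24, 138], "delta_rot": [0, 0, 0]}, {"claw": 0.35, "translation": [32, -24, 140], "delta_rot": [0, 0, 0]}, {"claw": 0.35, "translation": [32, -24, 140], "delta_rot": [0, 0, 0]}])

```text
time: 35.17
tool_pos: [0.4672, 0.2939, 0.1508]
tcp_rot: [2.66, 1.671, 0.003]
wrist_force: [-0.4, 0.3, -3.5]
finger_gap: 0.0411
```

Run:
```python
from h import *
to(.4662,.2939,.1347)
```

```text
d [-0.4 -1.  16.1] tcp [0.4672 0.2939 0.1508] zax [ 1.8e-03  9.0e-04 -1.0e+00] yaw 64.28 t 35.175 F [-0.4  0.3 -3.5] gap 0.0411
```

Emit:
play_rows(motion=[{"claw": 0.35, "translation": [0, 0, 3], "delta_rot": [0, 0, 0]}, {"claw": 0.35, "translation": [0, 0, 6], "delta_rot": [0, 0, 0]}, {"claw": 0.35, "translation": [0, 0, 8], "delta_rot": [0, 0, 0]}, {"claw": 0.35, "translation": [0, 0, 10], "delta_rot": [0, 0, 0]}, {"claw": 0.35, "translation": [0, 0, 11], "delta_rot": [0, 0, 0]}, {"claw": 0.35, "translation": [0, 0, 12], "delta_rot": [0, 0, 0]}, {"claw": 0.35, "translation": [0, 0, 13], "delta_rot": [0, 0, 0]}, {"claw": 0.35, "translation": [0, 0, 13], "delta_rot": [0, 0, 0]}])

```text
time: 36.17
tool_pos: [0.4666, 0.2936, 0.1366]
tcp_rot: [-2.66, -1.671, 0.0]
wrist_force: [0.3, -0.4, -3.5]
finger_gap: 0.0412
```

Run:
```python
from h import *
to(.4662,.2939,.1347)
```

```text
d [ 0.1 -0.5  1.9] tcp [0.4666 0.2936 0.1366] zax [-1.e-04  0.e+00 -1.e+00] yaw 64.29 t 36.175 F [ 0.3 -0.4 -3.5] gap 0.0412
```

Emit:
play_rows(motion=[{"claw": 0.35, "translation": [0, 0, 0.7], "delta_rot": [0, 0, 0]}, {"claw": 0.35, "translation": [0, 0, 1.4], "delta_rot": [0, 0, 0]}, {"claw": 0.35, "translation": [0, 0, 2], "delta_rot": [0, 0, 0]}, {"claw": 0.35, "translation": [0, 0, 2], "delta_rot": [0, 0, 0]}])

```text
time: 36.67
tool_pos: [0.4666, 0.2937, 0.1347]
tcp_rot: [-2.66, -1.671, -0.0]
wrist_force: [-0.7, -0.2, -3.4]
finger_gap: 0.0413
```

Emit:
play_rows(motion=[{"claw": 0.35, "translation": [0, 0, 0.5], "delta_rot": [0, 0, 0]}, {"claw": 0.35, "translation": [0, 0, 1], "delta_rot": [0, 0, 0]}, {"claw": 0.35, "translation": [0, 0, 1], "delta_rot": [0, 0, 0]}])

```text
time: 37.05
tool_pos: [0.4668, 0.2937, 0.1346]
tcp_rot: [2.66, 1.671, 0.001]
wrist_force: [-1.4, -0.5, 1.3]
finger_gap: 0.0416
```

Contact. I'll release, rise and back off.

Emit:
play_rows(motion=[{"claw": 0.55, "translation": [0, 0, 0], "delta_rot": [0, 0, 0]}, {"claw": 0.7, "translation": [0, 0, 0], "delta_rot": [0, 0, 0]}, {"claw": 1, "translation": [0, 0, 0], "delta_rot": [0, 0, 0]}, {"claw": 1, "translation": [0, 0, 0], "delta_rot": [0, 0, 0]}, {"claw": 1, "translation": [0, 0, 0], "delta_rot": [0, 0, 0]}, {"claw": 1, "translation": [0, 0, -10], "delta_rot": [0, 0, 0]}, {"claw": 1, "translation": [0, 0, -40], "delta_rot": [0, 0, 0]}, {"claw": 1, "translation": [0, 0, -80], "delta_rot": [0, 0, 0]}, {"claw": 1, "translation": [0, 0, -110], "delta_rot": [0, 0, 0]}, {"claw": 1, "translation": [0, 0, -120], "delta_rot": [0, 0, 0]}, {"claw": 1, "translation": [0, 0, -120], "delta_rot": [0, 0, 0]}])

```text
time: 38.42
tool_pos: [0.4668, 0.2938, 0.2542]
tcp_rot: [2.66, 1.671, 0.002]
wrist_force: [0.3, 0.2, -0.1]
finger_gap: 0.0938
```

Run:
```python
from h import *
to(.239,.496,.25)
```

```text
d [  83.4 -293.     4. ] tcp [0.4668 0.2938 0.2542] zax [ 1.e-03  6.e-04 -1.e+00] yaw 64.29 t 38.425 F [ 0.3  0.2 -0.1] gap 0.0938
```

Emit:
play_rows(motion=[{"claw": 1, "translation": [6, -20, 0], "delta_rot": [0, 0, 0]}, {"claw": 1, "translation": [20, -70, 0], "delta_rot": [0, 0, 0]}, {"claw": 1, "translation": [34, -120, 0], "delta_rot": [0, 0, 0]}, {"claw": 1, "translation": [48, -170, 0], "delta_rot": [0, 0, 0]}, {"claw": 1, "translation": [62, -220, 0], "delta_rot": [0, 0, 0]}, {"claw": 1, "translation": [76, -265, 0], "delta_rot": [0, 0, 0]}, {"claw": 1, "translation": [82, -287, 0], "delta_rot": [0, 0, 0]}, {"claw": 1, "translation": [83, -293, 0], "delta_rot": [0, 0, 0]}, {"claw": 1, "translation": [83, -293, 0], "delta_rot": [0, 0, 0]}, {"claw": 1, "translation": [83, -293, 0], "delta_rot": [0, 0, 0]}])

```text
time: 39.67
tool_pos: [0.2392, 0.4949, 0.2534]
tcp_rot: [2.661, 1.67, -0.001]
wrist_force: [1.1, -0.0, -0.5]
finger_gap: 0.0941
```

Run:
```python
from ov import *
v,it0=pickle.load(open("v.pkl","rb"))
G=(0,255,0);Rd=(0,0,255)
pan,plate,plat,cork=[v[k][:2] for k in("pan","plate","plat","cork")]
it=[(*pan,.03,.05,G),(*plate,.05,.05,G),(*plat,.055,.0707,G),(*cork,.025,.05,G),(*plate,.17,.021,Rd),(*plate,.05,.03,Rd),(*plat,.175,.014,Rd),(*plat,.045,.036,Rd),(*pan,.11,.029,Rd),(*pan,.03,.038,Rd)]
for n,cr in(("scene",[(262,275),(338,135),(345,230),(366,345)]),("top",[(366,258),(130,275),(262,203),(245,342)])):
    f=manip.grab_frame(n);cv2.imwrite(f"pics/end{n}.png",f["pixels"])
    overlay(f,it,cr,f"pics/endo{n}.png")
    for q in "bottle flask jar vial beaker".split(): print(n,q,[(np.round(d["location"],1),round(d["conf"],2)) for d in manip.pinpoint(n,q)][:2])
print(manip.sense()["time"])
```

```text
scene bottle [(array([344.4, 141.6]), 0.66), (array([344. , 231.1]), 0.32)]
scene flask [(array([344.6, 231.4]), 0.92)]
scene jar []
scene vial [(array([365.7, 352.5]), 0.64)]
scene beaker [(array([259.2, 191.9]), 0.71)]
top bottle [(array([129.4, 271.7]), 0.66)]
top flask [(array([260.9, 202.1]), 0.73), (array([243.5, 341.6]), 0.58)]
top jar [(array([365.4, 256.3]), 0.66)]
top vial [(array([380.7, 133.1]), 0.93), (array([135.9, 269.8]), 0.67)]
top beaker [(array([241.3, 340.4]), 0.9), (array([472.6, 209.4]), 0.53)]
40.275
```

View pics/endoscene.png

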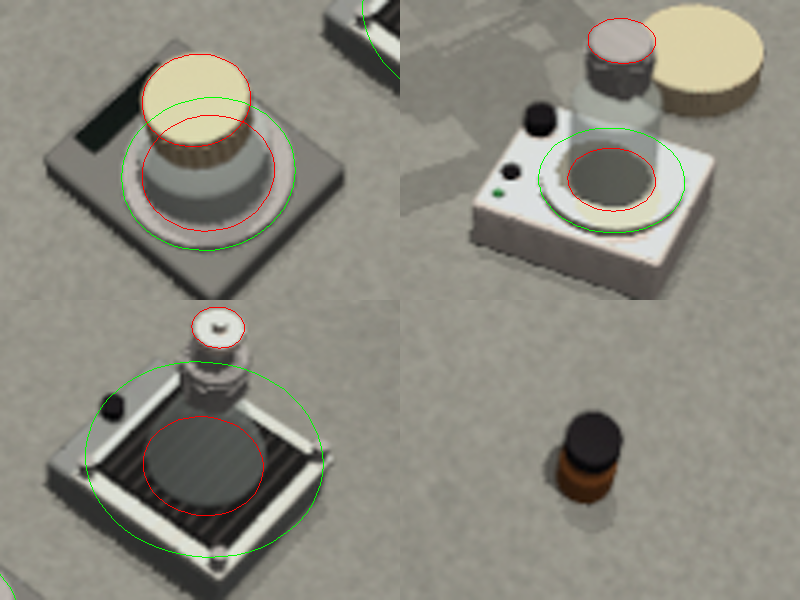

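View pics/endotop.png

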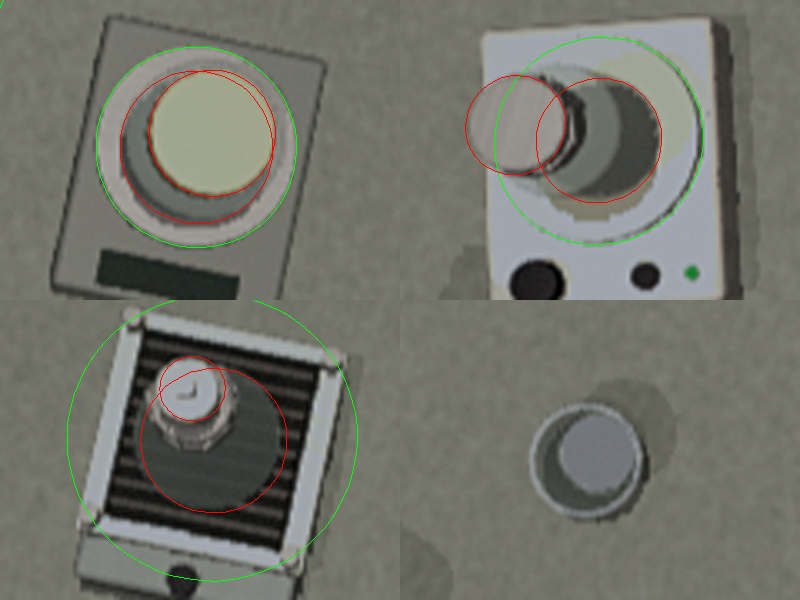

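View pics/endtop.png

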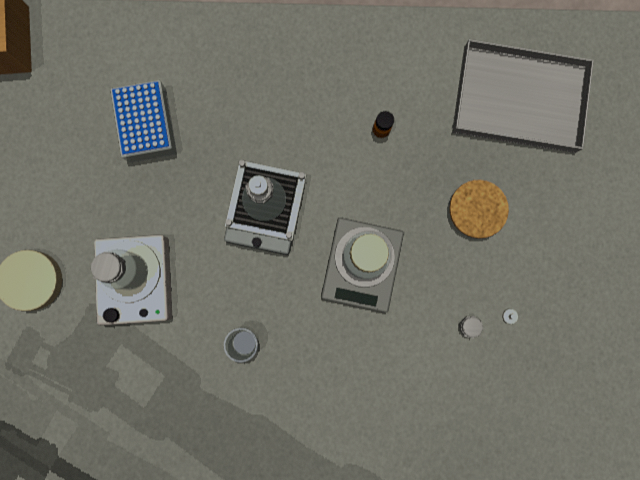

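The vessel tops line up with their predicted circles in both views: jar on the pan, bottle on the plate, flask on the mat. The vial (384,125) and beaker (242,345) haven't moved, and the stand is empty. I'll hand the job in.

Run:
```python
from h import *
print(manip.finish_job(), manip.sense()["time"])
```

```text
the job is handed in; nothing more can be done
the job is handed in; nothing more can be done
```

All three vessels are at their stations and the job is handed in. The clock read 40.3 s at the last check, against the 112 s limit.

- **Moves:** I parked the bottle on the cork stand, then moved the jar to the scale pan, the flask to the shaker mat, and the bottle from the stand to the stirrer plate. I lowered each one slowly until the force showed contact (about 5 N at most), released it, and lifted the gripper clear.
- **Final position:** In both cameras the vessel tops match the circles predicted for upright, centred vessels, to about 2 mm. The arm is backed off and touching nothing.
- **Bystanders:** The vial and beaker show in their original places, and the stand is empty.
- **Checks that disagreed:**
  - In the top view, vessel bases sit about 1–2 pixels (about 2 mm) off their predicted circles. They did so before I moved anything, and it is within the calibration error.
  - In the final pictures the network missed the jar in the scene camera and gave some false second hits. The pictures themselves clearly show everything in place.

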